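Open the book: lay the second half of a bookmatched top and wedge the joint

TASK

Dry-fit this bookmatched top: tip the half standing on its jointed edge over, away from its mate that already lies on the joining board, so that it lies flat with the pencilled face up, and slide it against its mate and the end stop until the joint is closed all along and the ends are level. Then lay the loose wedge, narrow end away from you, between its outer edge and the two dowels and push it in until it is tight and holds the joint shut. Leave the first half in its place and do not disturb the things round the board.

Things in the scene. Friction and masses are not known exactly. Their poses are not given: they have to be found in the camera images.
- joining_board: Plywood board fixed to the bench, 250 (x) x 369 (y) x 18 mm. Origin on the bench under the board; x away from the robot, y left, z up; top face at z = 18 mm. A 20 mm high fence runs along its left side, inner face at y = 150.5 mm.
- joint_line (a point): Point on the board's top face at (0, 30, 18) mm of the board, under the middle of the joint to be made; axes as the board's.
- end_stop (a point): Point on the near face of the end stop, at (95, 30, 18) mm of the board. The stop is a 16 mm high rail across the far end from y = -87 to 139 mm of the board; both halves butt against it.
- slot_middle (a point): Point on the board's top face at (0, -116, 18) mm of the board, axes as the board's: middle of the wedge slot. With the joint closed the slot between the second half's outer edge and the line of the dowels is 52 mm wide here and narrows by 1 mm per 10 mm towards +x.
- near_dowel (a point): Axis of the near of two upright fixed dowels, 20 mm in diameter and 18 mm high, on the board's top face at (-51, -156.5) mm of the board.
- far_dowel (a point): Axis of the far dowel, same size, at (49, -146.5) mm of the board. 80 mm are free between the dowels.
- laid_half: First half of the top: loose spruce plate 190 x 120 x 20 mm, 0.2 kg, lying on the board by fence and end stop, pencilled face up. Origin on its underside, in the middle of its jointed edge; x along the joint away from the robot; the plate runs from y = 0 to +120 mm; z up.
- laid_joint (a point): Middle of the laid half's jointed edge at mid thickness (10 mm above its underside), axes as the laid half's; the edge looks to -y.
- standing_half: Second half: equal loose plate, about 0.2 kg, standing on its jointed edge 8 to 16 mm right of the laid half, 4 to 22 mm short of the end stop. Origin: middle of the jointed edge face (underside now); x along the joint, pencilled face at y = +10 mm looking to its mate, z up 120 mm to the outer edge. Laid right, its y points up, its z to the right; joint closed, its origin meets laid_joint.
- standing_top (a point): Middle of the second half's outer edge (the upper edge while it stands), 120 mm along its z. It topples by itself once leaned over more than about 10 degrees.
- wedge: Loose dark wooden wedge lying on the bench left of the board, its narrow end pointing about to the left, about 0.24 kg, 200 mm long, 38 mm high; 63.5 mm wide at the -x end, 53.5 mm in the middle, 43.5 mm at the narrow +x end. Origin under its middle. The +y side (y = 26.75 mm) is straight and goes against the plate, the -y side is tapered and goes against the dowels.
- wedge_end (a point): Middle of the wedge's wide end face, 100 mm along -x from its origin, 19 mm up. With the joint closed the wedge comes tight with its origin about 15 mm short (-x) of slot_middle; 1 mm of gap left lets it run 10 mm farther. It is waxed (friction about 0.3); pushed home with 8 to 15 N it stays tight by itself.
- glue_bottle: White wood glue bottle with nozzle, 62 mm diameter, 192 mm high, bystander. Origin under its middle.
- glue_jar: Jar with red lid, 64 mm diameter, 97 mm high, bystander. Origin under its middle.
- cork_block: Cork sanding block 55 x 86 x 32 mm, bystander lying near the robot. Origin under its middle.

How it is judged:
By the outcome, as a careful person would: the job done as asked, in the order asked, and still so for the second after the job is handed in, with the robot touching nothing.
It also fails if it takes over 72 s, if anything falls off the work surface, if the arm or the gripper's body presses on something with over 40 N, if the wrist force passes 120 N, or if a joint passes its speed limit or range.

ROBOT

A 7-joint arm with a two-finger parallel gripper is mounted at the origin on a cart in front of the work surface, level with it; the furniture and walls round the work are solid. World frame = base frame: x ahead of the robot, y to its left, z up, the work surface at z = 0. Lengths are in m, angles in rad, forces in N, time in s.
With the tool pointing down it reaches from about 0.425 to 0.95 m from the base axis. Payload 4.7 kg.
Tool frame: the origin (TCP) lies on the centre line of the jaws, within the pads' length; the fingertips stand robot.nose_length ahead of it and the grasp point (between the pads) lies 8 mm behind it (robot.nose_length is the distance from the TCP to the fingertips, in m); z points along the fingers, y is the line along which they close (so a half turn about z gives the same grasp; the last joint's range is limited). The gripper opens to 85 mm and grips with 20 to 120 N. Pads are 22 mm wide; open, the fingers measure 114 mm over their backs; the gripper's body (76 mm by 85 mm) begins 54 mm behind the grasp point. The pads swing forward as they close: fully open they stand 13 mm farther back than shut.
Start: joints at [-1.36, 0.469, -0.049, 1.532, 0.024, 1.141, -0.082], TCP at [0.16, 0.656, 0.242] pointing down, gripper open.
Joint ranges: [-2.59, 2.59], [-0.33, 1.99], [-1.39, 1.29], [0.1, 2.45], [-1.04, 4.18], [0.21, 1.99], [-2.66, 2.66]. Speed limits (rad/s): [2.57, 2.57, 3.14, 3.14, 3.14, 3.14, 3.14].

INTERFACE

Orientations are given as [roll, pitch, yaw] about the fixed x, y, z axes, in that order (R = Rz(yaw) Ry(pitch) Rx(roll)).
In Python, from plant import robot gives the robot as it stands. Calls block until the motion is done:
- robot.goto(position, orientation): joint-space move of the TCP to a pose.
- robot.move_straight(position, vel=0.15, attitude=None, contact_N=None): straight line of the TCP; attitude=None keeps the orientation; vel is the mean speed in m/s. With contact_N (N) it stops when the force on the tool has changed by that much, and returns True; else False.
- robot.move_joints(angles): joint-space move.
- robot.grip(opening, strength=None): opening from 0.0 (shut) to 1.0 (fully open); strength is the grip in N (None keeps the last); returns when the fingers have stopped.
- robot.sleep(seconds).
- robot.inverse_kinematics(position, orientation): joint angles nearest the present ones, or None.
- robot.sense(): the state.
- robot.grab_frame(name): name is "scene" or "top"; returns a dict with "image" (400x640x3 uint8, red, green, blue), "range_z" (400x640 float32, m along the optical axis (not along the pixel's ray), 0 where there is no reading), "fx", "fy", "cx", "cy" (pixels), "dist_coeffs" ([k1, k2, p1, p2, k3] as OpenCV has them; the pictures are not rectified), "R" (3x3) and "t" (3): a world point X has camera coordinates R X + t. Camera axes: x right, y down, z forward; pixel columns grow to the right and rows downward; lengths in m; the calibration is good to about 2 mm. A picture is of the moment at which its call begins.
A pose or a line that the arm cannot do raises robot.IKError and nothing moves.
- robot.close_job(): hands the job in; it is judged then, once.
The state is a dict: "t": time; "joint_pos": joint angles; "joint_velocities": joint speeds; "effort": joint torques, N m; "tcp_pos": TCP position; "tcp_rot": TCP orientation; "wrist_force": force on the tool from outside, world axes, zero at the start; "torque": the same for the moment, N m; "opening": opening from 0.0 (shut) to 1.0 (fully open); "gripper_force": force on a finger pad.
Only numpy, scipy, OpenCV 4.12 (cv2) and the standard library are available. Lean on these libraries where they do the work, as an engineer would, in place of code of your own. Each camera call takes 0.05 s, during which the arm holds its last target. There are 200 camera calls.

## Working session

There is one attempt and no reset: what is moved stays moved. The work goes in short steps, each a Python script; the robot and the scene stay as the last script left them, time stands still between calls to the robot, and variables do not carry over. Pictures are saved under pics/ and viewed, at most 10 in all, crops included, and the job is handed in when it is done.

```bash
ls; mkdir -p pics
cat > h.py <<'E'
import numpy as np, cv2
from plant import robot
def save(n,f): cv2.imwrite('pics/'+n+'.png',f['image'][:,:,::-1])
def cloud(f):
    K=np.array([[f['fx'],0,f['cx']],[0,f['fy'],f['cy']],[0,0,1.]])
    v,u=np.mgrid[0:400,0:640]
    p=cv2.undistortPoints(np.stack([u,v],-1).reshape(-1,1,2).astype(float),K,np.array(f['dist_coeffs'],float)).reshape(400,640,2)
    z=f['range_z'].astype(float)
    c=np.dstack([p[...,0]*z,p[...,1]*z,z])
    w=(c-np.array(f['t']))@np.array(f['R'])
    w[z==0]=np.nan
    return w
E
python3 - <<'E'
from h import *
for n in('scene','top'):
    f=robot.grab_frame(n); save(n+'0',f); np.savez(n+'0.npz',w=cloud(f),im=f['image'])
    R=np.array(f['R']);print(n,-R.T@np.array(f['t']),R[2])
s=robot.sense();print(s,robot.nose_length)
E
```

```text
pics
scene [-0.07545718 -0.96164825  0.90229066] [ 0.44962108  0.6649801  -0.59635756]
top [ 0.34831146 -0.0702148   1.3902374 ] [ 0.1487157   0.00787029 -0.98884867]
{'t': 0.1, 'joint_pos': array([-1.35985924,  0.46937592, -0.04860402,  1.53355956,  0.02409184,
        1.14099474, -0.082307  ]), 'joint_velocities': array([-0.00047129, -0.00209675,  0.00038542, -0.00278289, -0.00143508,
        0.00050319, -0.00094625]), 'effort': array([ 6.04882143e-05, -5.11517751e+01, -4.72406717e-02, -2.38389766e+01,
        1.07905932e-02,  4.34637346e-03,  1.16088762e-05]), 'tcp_pos': array([0.16020235, 0.6552015 , 0.24136247]), 'tcp_rot': array([-3.13984092e+00,  4.86988130e-05,  2.90178199e+00]), 'wrist_force': array([ 0.3399312 ,  0.82717414, -0.31471   ]), 'torque': array([-0.0172197 ,  0.04836107, -0.07250697]), 'gripper_force': 0.0, 'opening': 1.0001617631710826} 0.011
```

View pics/top0.png

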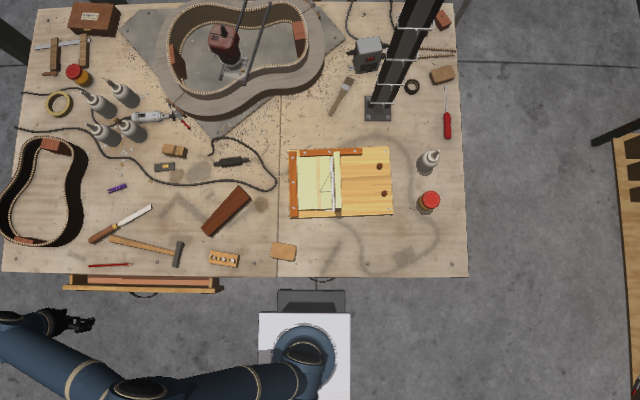

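View pics/scene0.png

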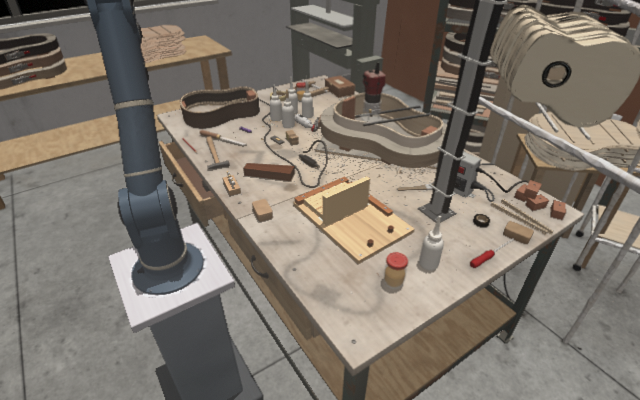

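Top view: board at u 290–393, v 148–217; standing half is the white strip at u≈335, wedge at (227,211), cork at (283,251), bottle (428,160), jar (428,203). Scene view: dowels at (370,242) and (390,229), plate at (346,200).

Run:
```python
from h import *
def rect(p):
    r=cv2.minAreaRect((p[:,:2]*1000).astype(np.float32)); return np.round(r[0],1),np.round(r[1],1),round(r[2],2)
def show(n,p): print(n,len(p),'min',np.round(np.nanmin(p,0)*1000,1),'max',np.round(np.nanmax(p,0)*1000,1),'med z',np.round(np.median(p[:,2])*1000,1),*rect(p))
for n in('top','scene'):
    d=np.load(n+'0.npz');w=d['w'];im=d['im'].astype(int)
    P=w.reshape(-1,3);ok=~np.isnan(P[:,0])
    def sel(x0,x1,y0,y1,z0,z1):
        return P[ok&(P[:,0]>x0)&(P[:,0]<x1)&(P[:,1]>y0)&(P[:,1]<y1)&(P[:,2]>z0)&(P[:,2]<z1)]
    print('==',n)
    if n=='top':
        for u,v in((290,148),(393,215),(335,150),(335,215),(227,211),(380,194),(378,166),(305,185),(428,160),(428,203),(283,251),(300,155),(380,110)): print(u,v,np.round(w[v,u]*1000,1))
    b=sel(.35,.85,-.45,.15,-.01,.3)
    show('bench',sel(.3,.5,-.4,.3,-.01,.008))
    show('boardlevel+',sel(.35,.8,-.33,.12,.011,.045))
    show('platetop',sel(.35,.8,-.3,.12,.10,.16))
    show('wedge',sel(.3,.65,.1,.4,.028,.045))
```

```text
== top
290 148 [736.8  60.4   2.8]
393 215 [ 492.6 -314.4   -1.9]
335 150 [ 722.2 -104.3   31.7]
335 215 [ 488.8 -105.4   20.5]
227 211 [497.9 273.7  39.6]
380 194 [ 565.8 -266.1   15.4]
378 166 [ 662.8 -257.1   38.9]
305 185 [592.7   1.3  37.2]
428 160 [ 668.  -416.8  112.2]
428 203 [ 523.2 -415.3   99.3]
283 251 [361.   74.6  30.8]
300 155 [702.1  21.   35.1]
380 110 [ 872.3 -267.9   38.3]
bench 9910 min [ 300.  -400.    -9.8] max [500.  299.9   8. ] med z -0.1 [400. -50.] [699.9 200. ] 90.0
boardlevel+ 6824 min [ 350.2 -308.9   11. ] max [748.3 119.3  44.9] med z 22.0 [548.9 -95. ] [427.9 398.1] 89.9
platetop 375 min [ 499.8 -121.9  100.3] max [691.  -98.4 144.9] med z 137.6 [ 595.7 -110.1] [191.4  20.2] 2.33
wedge 1031 min [307.7 101.6  28. ] max [590.3 364.7  44.5] med z 37.1 [416.3 252.1] [284.8 230.8] 30.76
== scene
bench 7809 min [ 300.  -400.    -8.1] max [499.9 298.4   8. ] med z -0.6 [399.9 -50.8] [698.5 199.8] 89.98
boardlevel+ 4380 min [ 350.1 -313.2   11. ] max [747.5 118.9  45. ] med z 18.6 [548.3 -93.1] [375.  448.3] 4.29
platetop 603 min [ 498.9 -128.5  100.1] max [690.5 -96.6 141.8] med z 127.4 [ 594.7 -110.2] [192.   28.1] 2.78
wedge 505 min [310.2 100.7  28. ] max [589.6 360.9  44.6] med z 36.5 [421.4 248.5] [279.6 218.4] 29.77
```

Run:
```python
import cv2,numpy as np
a=cv2.imread('pics/top0.png');s=cv2.imread('pics/scene0.png')
A=cv2.resize(a[140:225,195:405],None,fx=3.8,fy=3.8,interpolation=cv2.INTER_CUBIC)[:,:798]
B=cv2.resize(s[155:265,220:420],None,fx=2.5,fy=2.5,interpolation=cv2.INTER_CUBIC)
C=np.zeros((A.shape[0]+B.shape[0],798,3),np.uint8);C[:A.shape[0],:A.shape[1]]=A;C[A.shape[0]:,:B.shape[1]]=B
cv2.imwrite('pics/c1.png',C);print(C.shape)
```

```text
(598, 798, 3)
```

View pics/c1.png

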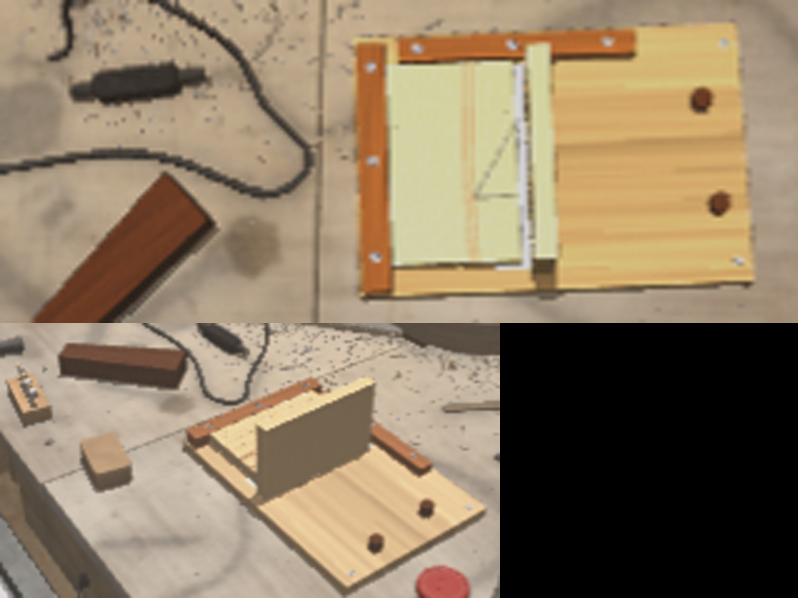

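Crop: top part shows board corners at crop (357,40), (737,25), (753,285), (362,297), dowels (702,99), (719,203); the plate strip at u≈540, v 43–260; wedge at (125,250).

```bash
cat > fit.py <<'E'
from h import *
from scipy.optimize import least_squares, minimize
def cam(f): return np.array([[f['fx'],0,f['cx']],[0,f['fy'],f['cy']],[0,0,1.]]),np.array(f['dist_coeffs'],float),np.array(f['R']),np.array(f['t'])
def proj(f,X):
    K,D,R,t=cam(f); return cv2.projectPoints(np.asarray(X,float).reshape(-1,1,3),cv2.Rodrigues(R)[0],t,K,D)[0].reshape(-1,2)
def onplane(f,uv,z):
    K,D,R,t=cam(f); p=cv2.undistortPoints(np.asarray(uv,float).reshape(-1,1,2),K,D).reshape(-1,2)
    d=np.c_[p,np.ones(len(p))]@R; o=-R.T@t
    return (o+d*((z-o[2])/d[:,2])[:,None])
def place(pose,X):
    c,s=np.cos(pose[2]),np.sin(pose[2]); X=np.asarray(X,float)
    return np.c_[pose[0]+c*X[:,0]-s*X[:,1],pose[1]+s*X[:,0]+c*X[:,1],X[:,2]]
W0=[[-.1,.02675],[.1,.02675],[.1,-.01675],[-.1,-.03675]]
WEDGE=np.array([[*a,z] for z in(0,.038) for a in W0])
PLATE=np.array([[x,y,z] for x in(-.095,.095) for y in(-.01,.01) for z in(0,.12)])
def silfit(fs,masks,model,p0,base=0.):
    def cost(p):
        e=0
        for f,m in zip(fs,masks):
            S=8; h=cv2.convexHull(proj(f,place(p,model)+[0,0,base]).astype(np.float32))[:,0]
            k=np.zeros((400*4,640*4),np.uint8); cv2.fillConvexPoly(k,np.round((h+.5)*4*16).astype(np.int32),1,shift=4)
            k=cv2.resize(k.astype(np.float32),(640,400),interpolation=cv2.INTER_AREA)
            x0,y0=h.min(0).astype(int)-8; x1,y1=h.max(0).astype(int)+8
            e+=np.abs(k-m)[y0:y1,x0:x1].sum()/k.sum()
        return e
    best=None
    for dy in(-.08,0,.08):
        q=p0+np.array([0,0,dy]); sx=np.array([q+d for d in([0,0,0],[.01,0,0],[0,.01,0],[0,0,.05])])
        r=minimize(cost,q,method='Nelder-Mead',options=dict(initial_simplex=sx,xatol=1e-4,fatol=1e-4,maxiter=150))
        if best is None or r.fun<best.fun: best=r
    return best.x,best.fun
E
python3 - <<'E'
from fit import *
ft=robot.grab_frame('top');fs=robot.grab_frame('scene')
# board
it=cv2.cvtColor(ft['image'],cv2.COLOR_RGB2GRAY);is_=cv2.cvtColor(fs['image'],cv2.COLOR_RGB2GRAY)
def cr(l,o,k): return np.array([[x/k+o[0]-.5+.5/k,y/k+o[1]-.5+.5/k] for x,y in l],np.float32)
ct=cr([(737,25),(753,284)],(195,140),3.8); 
cs=cr([(485,511-323),(346,591-323)],(220,155),2.5)
def dow(im,o,r=4):
    u,v=np.round(o).astype(int); p=255.-im[v-r:v+r+1,u-r:u+r+1].astype(float); p=np.clip(p-np.median(p)-25,0,None)
    g=np.mgrid[v-r:v+r+1,u-r:u+r+1]; return [(p*g[1]).sum()/p.sum(),(p*g[0]).sum()/p.sum()]
dt=np.array([dow(it,o) for o in cr([(719,203),(702,99)],(195,140),3.8)])
ds=np.array([dow(is_,o) for o in cr([(375,542-323),(427,507-323)],(220,155),2.5)])
tc=cv2.cornerSubPix(it,ct.reshape(-1,1,2).copy(),(2,2),(-1,-1),(3,30,.01)).reshape(-1,2)
sc=cv2.cornerSubPix(is_,cs.reshape(-1,1,2).copy(),(2,2),(-1,-1),(3,30,.01)).reshape(-1,2)
print('corner shifts',tc-ct,sc-cs)
C=[[.125,-.1845,.018],[-.125,-.1845,.018]];D=[[-.051,-.1565,.029],[.049,-.1465,.029]]
ctl=cr([(357,40)],(195,140),3.8)
L=[[.125,.1845,.038]]
def res(p,ks=(0,1)):
    r=[]
    for k,f,c,d in((0,ft,tc,dt),(1,fs,sc,ds)):
        if k in ks: r+=[proj(f,place(p,C))-c,proj(f,place(p,D))-d]
        if k==0 and k in ks: r+=[proj(f,place(p,L))-ctl]
    return np.concatenate(r).ravel()
for ks in((0,),(1,),(0,1)):
    b=least_squares(res,[.613,-.125,0],args=(ks,),loss='soft_l1',x_scale=[.01,.01,.01]); print(ks,'board',np.round(b.x,4),np.round(b.fun,1) if ks==(0,1) else '')
B=b.x
# wedge masks
def wm(f,rng):
    im=f['image'].astype(int);m=(im[...,0]<150)&(im[...,0]>im[...,2]*1.5)&(im[...,0]>im[...,2]+15)
    k=np.zeros((400,640));x0,y0,x1,y1=rng;k[y0:y1,x0:x1]=m[y0:y1,x0:x1];return k
ms=[wm(ft,(195,180,255,240)),wm(fs,(238,158,300,185))]; print('mask',[m.sum() for m in ms])
for F,M,n in(([ft],ms[:1],'top'),([fs],ms[1:],'scene'),([ft,fs],ms,'both')):
    for y in(2.5,2.5-np.pi): 
        print('wedge',n,*[np.round(q,4) for q in silfit(F,M,WEDGE,np.array([.5,.275,y]))])
# plate top edge: depth points
w=cloud(ft);P=w.reshape(-1,3);P=P[(P[:,0]>.45)&(P[:,0]<.75)&(abs(P[:,1]+.11)<.03)&(P[:,2]>.125)&(P[:,2]<.15)]
a=np.polyfit(P[:,0],P[:,1],1);print('platetop line yaw',np.arctan(a[0]),'y@.595',np.polyval(a,.595))
pc=onplane(ft,cr([(528,44),(550,44),(534,259),(556,259)],(195,140),3.8),.138);print(np.round(pc,4))
np.save('board.npy',B)
def inb(X): c,s=np.cos(B[2]),np.sin(B[2]); d=np.asarray(X)[:,:2]-B[:2]; return np.c_[d[:,0]*c+d[:,1]*s,-d[:,0]*s+d[:,1]*c]
print('in board',np.round(inb(pc)*1000,1))
E
```

```text
corner shifts [[-1.2649231  -0.36834717]
 [-0.21392822 -0.71040344]] [[-0.03009033 -1.0314026 ]
 [ 0.          0.        ]]
(0,) board [ 0.6071 -0.1192  0.0617] 
(1,) board [ 0.6044 -0.1234  0.0639] 
(0, 1) board [ 0.6067 -0.121   0.0615] [ 0.6  0.1  0.9  0.6  0.8  0.2  0.6  0.  -2.5 -0.3 -0.1 -0.7 -0.2 -1.2
  0.1 -0.2 -0.1 -0.5]
mask [np.float64(973.0), np.float64(453.0)]
wedge top [0.4979 0.2864 2.343 ] 0.0492
wedge top [ 0.4986  0.2854 -0.769 ] 0.1716
wedge scene [0.4995 0.2955 2.3262] 0.4082
wedge scene [ 0.5035  0.293  -0.862 ] 0.409
wedge both [0.498  0.2865 2.3419] 0.4628
wedge both [ 0.4982  0.2857 -0.7631] 0.5898
platetop line yaw 0.04355412378427373 y@.595 -0.11013166348956363
[[ 0.6888 -0.097   0.138 ]
 [ 0.6889 -0.1161  0.138 ]
 [ 0.5002 -0.1028  0.138 ]
 [ 0.5004 -0.1215  0.138 ]]
in board [[  83.5   18.9]
 [  82.4   -0.3]
 [-105.1   24.7]
 [-106.1    6. ]]
```

Run:
```python
from fit import *
from scipy.ndimage import map_coordinates
ft=robot.grab_frame('top');fs=robot.grab_frame('scene')
def seg(a,b,n=60): return np.linspace(a,b,n)
z=.018
lines={'right':seg([-.12,-.1845,z],[.12,-.1845,z]),'near':seg([-.125,-.18,z],[-.125,-.0,z]),'near2':seg([-.125,.04,z],[-.125,.145,z]),
'far':seg([.125,-.18,z],[.125,-.1,z]),'fencein':seg([-.08,.1505,.038],[.08,.1505,.038]),'stop':seg([.095,-.08,.034],[.095,-.02,.034]),'stop2':seg([.095,.05,.034],[.095,.13,.034])}
def gmag(f):
    g=cv2.GaussianBlur(f['image'].astype(np.float32),(0,0),.8)
    gx=cv2.Sobel(g,cv2.CV_32F,1,0);gy=cv2.Sobel(g,cv2.CV_32F,0,1)
    return np.minimum(np.sqrt(gx**2+gy**2).max(2),150)
G=[gmag(ft),gmag(fs)]
use=[(0,k) for k in lines]+[(1,k) for k in('right','near','far','stop')]
def dowring(h): 
    a=np.linspace(0,2*np.pi,40); return [np.c_[x+.01*np.cos(a),y+.01*np.sin(a),0*a+h] for x,y in((-.051,-.1565),(.049,-.1465))]
def score(p,ks=(0,1),det=False):
    s={}
    for c,k in use:
        if c in ks:
            uv=proj((ft,fs)[c],place(p,lines[k])); s[c,k]=map_coordinates(G[c],[uv[:,1],uv[:,0]],order=1).mean()
    for c in ks:
        for i,r in enumerate(dowring(.036)):
            uv=proj((ft,fs)[c],place(p,r)); s[c,'dow%d'%i]=map_coordinates(G[c],[uv[:,1],uv[:,0]],order=1).mean()
    return s if det else -sum(s.values())
for ks in((0,),(1,),(0,1)):
    best=None
    for x in(.602,.607,.612):
        for y in(-.127,-.122,-.117):
            for a in(.03,.045,.06):
                q=np.array([x,y,a]);r=minimize(score,q,args=(ks,),method='Nelder-Mead',options=dict(initial_simplex=[q,q+[.004,0,0],q+[0,.004,0],q+[0,0,.015]],xatol=1e-4,fatol=.1))
                if best is None or r.fun<best.fun: best=r
    print(ks,np.round(best.x,4),best.fun)
B=best.x;np.save('board.npy',B);print({k:int(v) for k,v in score(B,det=True).items()})
def inb(X): c,s=np.cos(B[2]),np.sin(B[2]); d=np.asarray(X)[:,:2]-B[:2]; return np.c_[d[:,0]*c+d[:,1]*s,-d[:,0]*s+d[:,1]*c]
print(np.round(inb([[.6888,-.097],[.6889,-.1161],[.5002,-.1028],[.5004,-.1215]])*1e3,1))
k=ft['image'].copy();k=cv2.resize(k[135:230,280:405],None,fx=6,fy=6,interpolation=cv2.INTER_CUBIC)
for L in list(lines.values())+dowring(.036):
    for u,v in (proj(ft,place(B,L))+.5-[280,135])*6: cv2.circle(k,(int(u),int(v)),1,(0,0,255),-1)
cv2.imwrite('pics/b2.png',k[:,:,::-1])
```

```text
(0,) [ 0.6067 -0.1199  0.0598] -1250.26513671875
(1,) [ 0.6111 -0.1195  0.0477] -886.6232299804688
(0, 1) [ 0.6126 -0.1197  0.0388] -2127.297119140625
{(0, 'right'): 112, (0, 'near'): 144, (0, 'near2'): 145, (0, 'far'): 125, (0, 'fencein'): 150, (0, 'stop'): 136, (0, 'stop2'): 135, (1, 'right'): 149, (1, 'near'): 149, (1, 'far'): 144, (1, 'stop'): 149, (0, 'dow0'): 149, (0, 'dow1'): 142, (1, 'dow0'): 144, (1, 'dow1'): 146}
[[  77.1   19.7]
 [  76.4    0.7]
 [-111.6   21.3]
 [-112.2    2.6]]
```

View pics/b2.png

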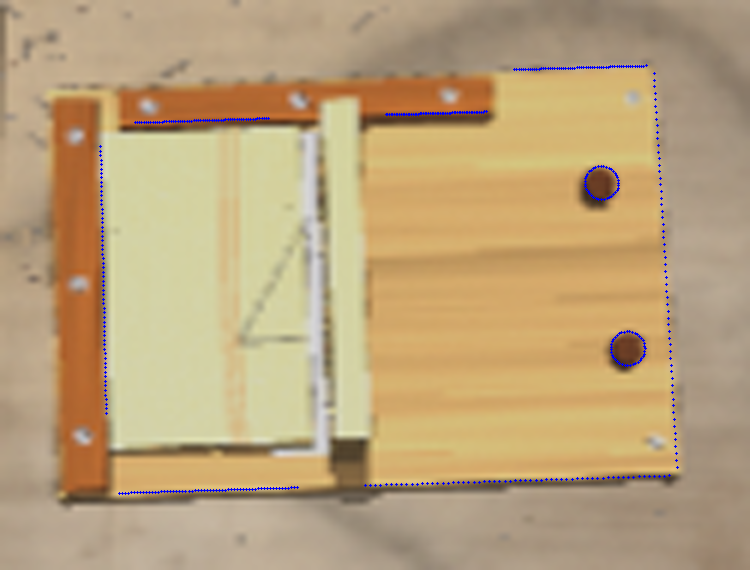

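Model overlay matches rails, edges and dowels, so the board pose (0.6126, −0.1197, 2.2°) holds; the plate is ~9.5 mm from its mate, ~18 mm short of the stop. Now topple it.

```bash
cat > act.py <<'E'
from fit import *
B=np.load('board.npy'); pi=np.pi
def bw(x,y,z): return place(B,[[x,y,z]])[0]      # board mm frame (m) -> world, z is world height
def wb(p):
    c,s=np.cos(B[2]),np.sin(B[2]); d=np.asarray(p)[:2]-B[:2]; return np.round(1e3*np.array([d[0]*c+d[1]*s,-d[0]*s+d[1]*c]),1)
def down(a): return [pi,0,(a+pi)%(2*pi)-pi]
def st(m=''):
    s=robot.sense(); print(m,'t%.1f'%s['t'],'board',wb(s['tcp_pos']),'z%.1f'%(1e3*s['tcp_pos'][2]),'F',np.round(s['wrist_force'],1),'op%.2f'%s['opening'])
E
python3 - <<'E'
from act import *
for a in(B[2],B[2]+pi,B[2]+pi/2,B[2]-pi/2):
    print(round(a,2),[None if q is None else np.round(q[[0,6]],2) for q in (robot.inverse_kinematics(bw(x,y,z),down(a)) for x,y,z in((-.017,.07,.2),(0,-.135,.035),(-.14,-.06,.035),(-.09,-.117,.06),(-.2,-.12,.05)))])
wy=2.343+.05
for a in(wy,wy+pi): print('wedge',round(a,2),robot.inverse_kinematics([.498,.286,.03],down(a)))
robot.grip(0.0)
a=B[2]+pi
robot.goto(bw(-.017,.07,.20),down(a)); st()
robot.move_straight(bw(-.017,.06,.122)); st()
robot.move_straight(bw(-.017,-.004,.122),vel=.06); st()
robot.sleep(.4)
f=robot.grab_frame('top');save('top1',f);np.savez('top1.npz',w=cloud(f))
w=cloud(f);P=w.reshape(-1,3);
q=np.array([wb(p) for p in P[(P[:,2]>.03)&(P[:,2]<.047)&(abs(P[:,0]-.61)<.14)&(abs(P[:,1]+.12)<.25)]])
print('high left?',((P[:,2]>.06)&(P[:,2]<.15)&(abs(P[:,0]-.6)<.12)&(P[:,1]<-.16)&(P[:,1]>-.3)).sum()); r=q[(q[:,1]<0)&(q[:,0]<92)]; print(np.percentile(r,[1,3,50,97,99],axis=0))
E
```

```text
0.04 [array([-0.68, -1.04]), array([-0.31, -0.44]), array([-0.18, -0.7 ]), array([-0.13, -0.68]), array([-0.24, -0.33])]
3.18 [array([-0.42,  1.87]), array([0.02, 2.28]), array([-0.12,  2.35]), array([-0.11,  2.44]), array([-0.05,  2.57])]
1.61 [array([-0.52,  0.38]), array([-0.27,  1.09]), array([-0.19,  0.87]), array([-0.16,  0.93]), array([-0.11,  1.07])]
-1.53 [array([-0.75, -2.52]), array([-0.33, -1.97]), array([-0.49, -1.86]), array([-0.38, -1.91]), array([-0.35, -1.73])]
wedge 2.39 [-0.72793743  0.57688644  0.17626262  1.95369103 -0.16429987  0.62454845
  0.37615284]
wedge 5.53 [-1.32765052  0.89985738  1.10268829  1.98602889 -1.02310797  0.95920681
 -2.00377753]
 t4.0 board [-16.8  71.1] z199.9 F [-0.7 -0.7  0.3] op0.00
 t4.7 board [-16.4  59.9] z122.5 F [ 0.1 -0.3  0.8] op-0.00
 t5.9 board [-16.9  -3.4] z121.9 F [-0.1 -0.8 -0.7] op0.00
high left? 0
[[-111.1   -155.704]
 [-108.812 -141.688]
 [ -51.9    -85.   ]
 [  56.9    -13.576]
 [  69.372   -8.948]]
```

Run:
```python
from act import *
a=B[2]+pi/2; z=.035
robot.move_straight(bw(-.017,-.004,.15),vel=.25)
robot.goto(bw(-.15,-.066,.09),down(a))
print(robot.move_straight(bw(-.15,-.066,z),vel=.2,contact_N=8)); st('down')
print(robot.move_straight(bw(-.09,-.066,z),vel=.05,contact_N=5)); st('xpush')
robot.move_straight(bw(-.15,-.066,z),vel=.3)
robot.move_straight(bw(-.15,-.066,.085),vel=.3)
robot.goto(bw(0,-.162,.085),down(a))
print(robot.move_straight(bw(0,-.162,z),vel=.2,contact_N=8)); st('down2')
print(robot.move_straight(bw(0,-.07,z),vel=.05,contact_N=6)); st('ypush')
robot.move_straight(bw(0,-.15,z),vel=.3)
robot.move_straight(bw(0,-.15,.2),vel=.3)
robot.goto([.5,.22,.2],down(2.343+.05)); st()
f=robot.grab_frame('top');save('top2',f);g=robot.grab_frame('scene')
k=cv2.resize(f['image'][135:230,280:405],None,fx=6,fy=6,interpolation=cv2.INTER_CUBIC);cv2.imwrite('pics/b3.png',k[:,:,::-1])
```

```text
False
down t8.0 board [-149.7  -66.2] z35.1 F [ 1.1  0.1 -0.2] op-0.00
True
xpush t8.8 board [-108.8  -66.1] z34.4 F [-0.2  0.1  0.6] op0.00
False
down2 t10.6 board [  -0.9 -161.1] z34.9 F [ 0.4 -0.5  0.3] op-0.00
True
ypush t11.8 board [  -0.3 -101.1] z34.8 F [-0.4 -1.2  1.3] op0.00
 t14.6 board [-98.7 342.6] z200.1 F [0.1 0.6 0.1] op0.00
```

View pics/b3.png

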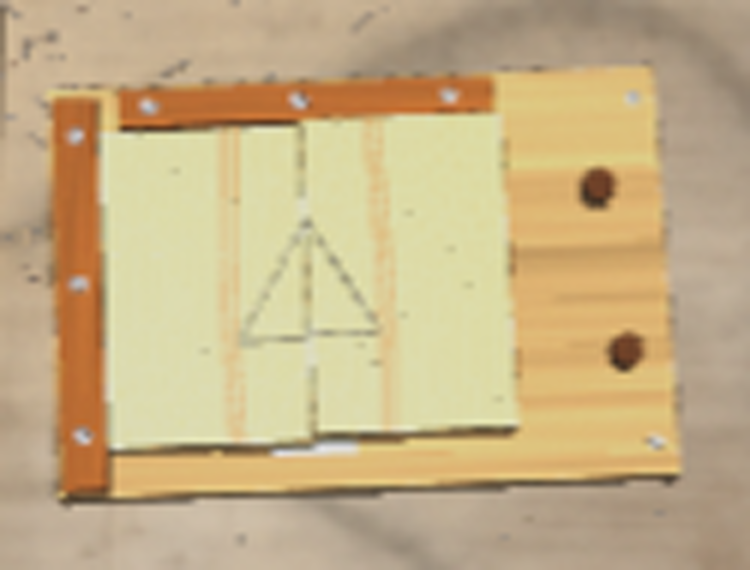

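Both halves lie flat with the pencil triangle matching up (joint at u≈305–312), but the laid half seems slightly short of the stop (near edges at v≈441 vs 434). Measure that.

```bash
cat > ends.py <<'E'
from act import *
from scipy.ndimage import map_coordinates
def edge(f,axis,c0,a0,a1,z,rng=.012):
    "find offset (mm) of strongest brightness step along board axis near c0, for stations a0..a1"
    g=cv2.GaussianBlur(f['image'][...,0].astype(np.float32)+f['image'][...,2],(0,0),.7)
    d=np.arange(-rng,rng,.0005); out=[]; st=np.linspace(a0,a1,15)
    for a in st:
        X=[[c0+e,a,z] if axis=='x' else [a,c0+e,z] for e in d]
        uv=proj(f,place(B,X)); v=map_coordinates(g,[uv[:,1],uv[:,0]],order=1); k=np.gradient(v); k=np.abs(k)
        i=k.argmax(); m=slice(max(0,i-5),i+6); out.append((k[m]*d[m]).sum()/k[m].sum()+c0)
    p=np.polyfit(st,out,1); r=np.array(out)-np.polyval(p,st); k=abs(r)<2e-3; p=np.polyfit(st[k],np.array(out)[k],1)
    return 'at mid %.1f slope %.3f rms %.2f'%(1e3*np.polyval(p,(a0+a1)/2),p[0],1e3*r[k].std())
E
python3 - <<'E'
from ends import *
for n in('top','scene'):
    f=robot.grab_frame(n); print(n)
    print('near laid',edge(f,'x',-.095,.045,.14,.038),'| near 2nd',edge(f,'x',-.095,-.08,.02,.038))
    print('outer 2nd',edge(f,'y',-.09,-.08,.08,.038),'| fence side laid',edge(f,'y',.1505,-.08,.08,.038))
E
```

```text
top
near laid at mid -99.9 slope 0.017 rms 0.56 | near 2nd at mid -95.2 slope -0.026 rms 0.99
outer 2nd at mid -88.3 slope 0.008 rms 1.33 | fence side laid at mid 150.4 slope 0.013 rms 1.10
scene
near laid at mid -101.6 slope -0.017 rms 0.65 | near 2nd at mid -96.3 slope -0.013 rms 0.67
outer 2nd at mid -89.7 slope 0.012 rms 1.12 | fence side laid at mid 149.9 slope 0.007 rms 0.54
```

Run:
```python
from ends import *
f=robot.grab_frame('top')
for n in('top0','top1','top2'):
    f['image']=cv2.imread('pics/%s.png'%n)[:,:,::-1]
    print(n,'near laid',edge(f,'x',-.097,.055,.14,.038),'| far laid',edge(f,'x',.093,.05,.13,.038),'| fence side',edge(f,'y',.1505,-.08,.08,.038),'|joint',edge(f,'y',.03,-.08,.08,.038,.006))
```

```text
top0 near laid at mid -99.9 slope 0.008 rms 0.56 | far laid at mid 88.1 slope -0.021 rms 0.75 | fence side at mid 148.8 slope 0.006 rms 0.57 |joint at mid 25.4 slope 0.004 rms 0.27
top1 near laid at mid -98.0 slope 0.243 rms 1.25 | far laid at mid 88.1 slope -0.028 rms 0.73 | fence side at mid 148.2 slope 0.024 rms 0.65 |joint at mid 30.4 slope -0.018 rms 1.42
top2 near laid at mid -100.0 slope 0.002 rms 0.56 | far laid at mid 88.0 slope -0.022 rms 0.55 | fence side at mid 150.4 slope 0.013 rms 1.10 |joint at mid 27.9 slope 0.011 rms 0.84
```

The laid half began ~4.5 mm short of the stop (unchanged since the first picture); since both halves must butt the stop for level ends, I nudge it home, then probe the wedge.

Run:
```python
from ends import *
a=B[2]+pi/2; z=.035
robot.goto(bw(-.15,.08,.10),down(a))
robot.move_straight(bw(-.15,.08,z),vel=.2,contact_N=8); st('down')
print(robot.move_straight(bw(-.095,.08,z),vel=.03,contact_N=4)); st('xpush')
robot.move_straight(bw(-.15,.08,z),vel=.3)
robot.move_straight(bw(-.15,.08,.12),vel=.3)
robot.goto([.498,.286,.15],down(2.343+.05)); st()
robot.grip(1.0)
f=robot.grab_frame('top');save('top3',f)
print('near laid',edge(f,'x',-.097,.055,.14,.038),'| near 2nd',edge(f,'x',-.095,-.08,.02,.038),'outer 2nd',edge(f,'y',-.09,-.08,.08,.038))
st('open')
```

```text
down t16.4 board [-149.3   80.4] z35.3 F [0.7 0.1 0.6] op0.01
True
xpush t17.7 board [-111.6   80.1] z34.5 F [ 0.1  0.5 -0. ] op0.00
 t19.6 board [-98.4 407.3] z149.8 F [ 0.4 -0.4 -0. ] op-0.00
near laid at mid -97.4 slope -0.018 rms 0.43 | near 2nd at mid -95.1 slope -0.026 rms 1.01 outer 2nd at mid -88.4 slope 0.004 rms 1.32
open t20.5 board [-98.8 409.9] z150.0 F [ 1. -0.  0.] op1.00
```

Run:
```python
from ends import *
a=B[2]+pi/2; z=.035
robot.grip(0.)
robot.goto(bw(-.145,.09,.085),down(a))
robot.move_straight(bw(-.145,.09,z),vel=.25,contact_N=8)
print(robot.move_straight(bw(-.095,.09,z),vel=.03,contact_N=9)); st('xpush')
robot.move_straight(bw(-.145,.09,z),vel=.3)
robot.move_straight(bw(-.145,.09,.12),vel=.3)
robot.goto([.498,.286,.15],down(2.343+.05)); st()
robot.grip(1.0)
f=robot.grab_frame('top');save('top4',f)
print('near laid',edge(f,'x',-.097,.055,.14,.038),'| near 2nd',edge(f,'x',-.095,-.08,.02,.038),'outer 2nd',edge(f,'y',-.09,-.08,.08,.038))
st('open')
k=cv2.resize(f['image'][135:230,280:405],None,fx=6,fy=6,interpolation=cv2.INTER_CUBIC);cv2.imwrite('pics/b4.png',k[:,:,::-1])
```

```text
True
xpush t23.9 board [-110.1   90.1] z33.9 F [0.1 0.7 0.3] op-0.00
 t25.8 board [-98.5 407.3] z149.8 F [ 0.4 -0.1  0.1] op-0.00
near laid at mid -96.3 slope 0.008 rms 0.56 | near 2nd at mid -95.2 slope -0.026 rms 0.99 outer 2nd at mid -88.6 slope 0.004 rms 1.21
open t26.7 board [-98.8 409.9] z150.0 F [-1.  -0.3 -1.5] op1.00
```

View pics/b4.png

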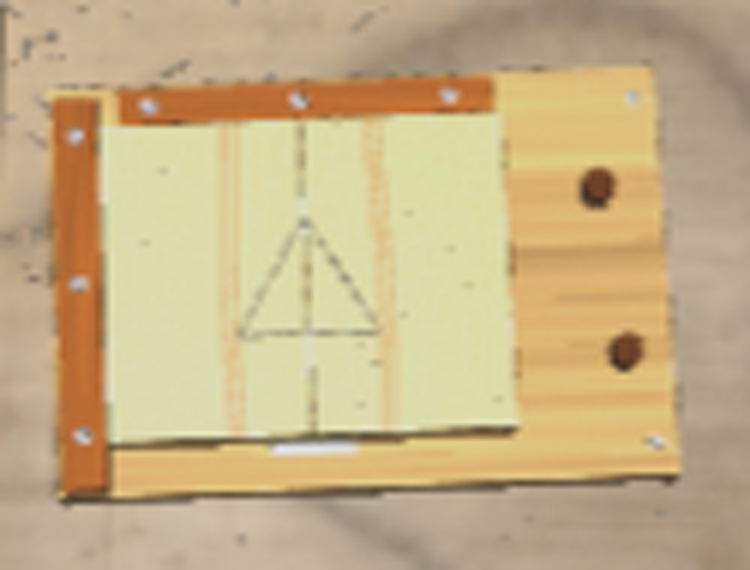

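The halves are level now, triangle lines continuous across the joint. Next, grasp the wedge and hover over the slot.

Run:
```python
from ends import *
robot.move_straight([.498,.286,.031],vel=.2,contact_N=8); st('at')
robot.grip(0.0,strength=60); st('gripped')
robot.move_straight([.498,.286,.13],vel=.2); st('lift')
robot.goto(bw(-.085,-.1215,.10),down(B[2]+.05)); st('hover')
f=robot.grab_frame('top');save('top5',f)
k=cv2.resize(f['image'][140:240,290:410],None,fx=6,fy=6,interpolation=cv2.INTER_CUBIC)
W=WEDGE[4:].copy();W[:,2]=.10-.031+.038
for p in proj(f,place([*bw(-.085,-.1215,0)[:2],B[2]],W)): cv2.circle(k,tuple(((p+.5-[290,140])*6).astype(int)),4,(0,0,255),1)
cv2.imwrite('pics/b5.png',k[:,:,::-1])
```

```text
at t27.4 board [-97.8 409.9] z31.8 F [ 0.7  0.3 -0.3] op1.00
gripped t27.8 board [-98.  410.4] z32.6 F [-0.9  0.1  6.1] op0.60
lift t28.4 board [-99.8 410. ] z129.2 F [-0.2 -0.3 -2.4] op0.61
hover t30.4 board [ -84.2 -120.1] z99.7 F [ 0.9 -0.5 -2. ] op0.61
```

View pics/b5.png

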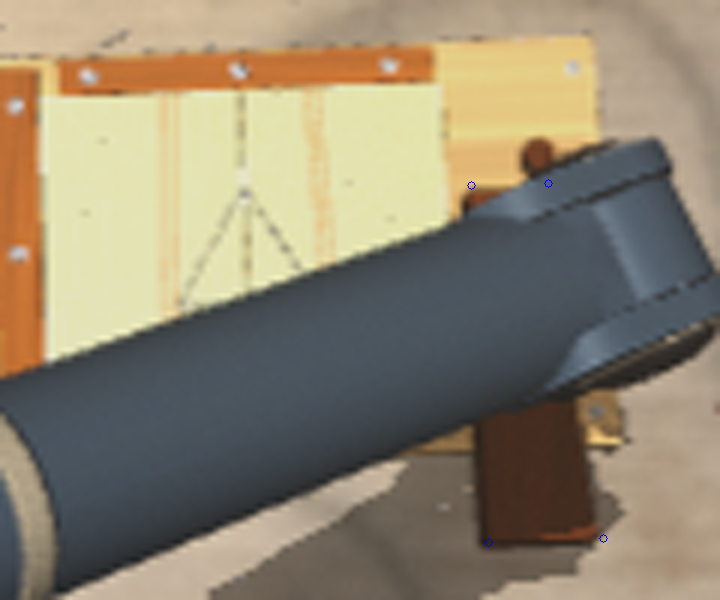

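Held wedge: left edge runs (487,543)→(464,193), predicted (488,541)→(471,185), so ~1° turned towards the plate and ~2 mm left; I correct by that and lower.

Run:
```python
from ends import *
d=down(B[2]+.05-.025)
robot.move_straight(bw(-.085,-.1228,.085),vel=.1,attitude=d); st('a')
print(robot.move_straight(bw(-.085,-.1228,.048),vel=.06,contact_N=4)); st('lowered')
```

```text
a t30.7 board [ -85.2 -122. ] z84.3 F [ 0.5 -0.6 -1.8] op0.61
True
lowered t31.3 board [ -85.2 -122.3] z50.2 F [ 0.9 -0.2  0.7] op0.61
```

Run:
```python
from ends import *
robot.grip(0.85); st('rel')
robot.move_straight(bw(-.085,-.1228,.13),vel=.25)
robot.grip(0.0)
a=B[2]
robot.goto(bw(-.22,-.121,.13),down(a))
robot.move_straight(bw(-.22,-.121,.040),vel=.25,contact_N=8); st('behind')
print(robot.move_straight(bw(-.095,-.121,.040),vel=.05,contact_N=7)); st('push7')
f=robot.grab_frame('top');save('top6',f)
k=cv2.resize(f['image'][140:240,280:410],None,fx=6,fy=6,interpolation=cv2.INTER_CUBIC);cv2.imwrite('pics/b6.png',k[:,:,::-1])
```

```text
rel t31.6 board [ -85.9 -121.5] z50.0 F [ 0.1  0.3 -0. ] op0.84
behind t33.9 board [-219.3 -121.9] z40.2 F [-0.  -0.6  0.4] op0.00
True
push7 t35.6 board [-126.6 -120.2] z39.2 F [-0.4 -0.7  0.3] op-0.00
```

View pics/b6.png

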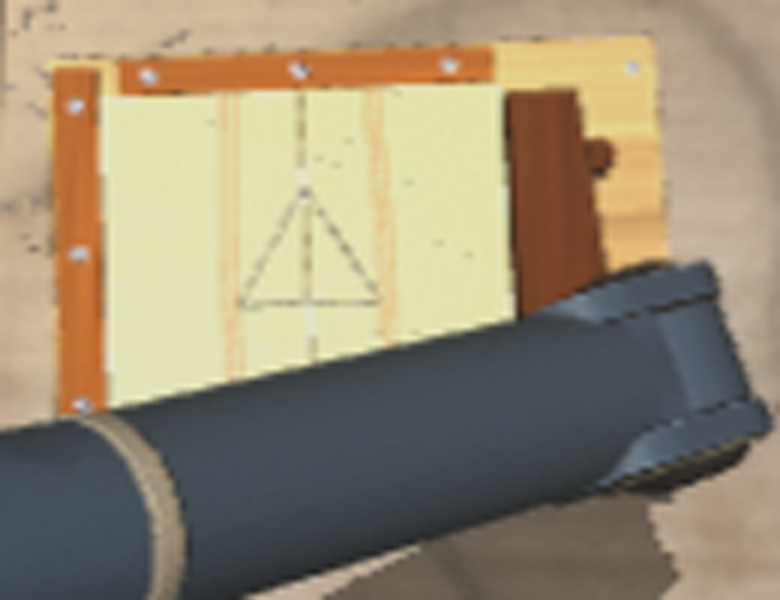

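Wedge lies in the slot between plate (u≈508) and dowels, at exactly the predicted tight position. Push home with ~12 N.

Run:
```python
from ends import *
robot.move_straight(bw(-.135,-.121,.040),vel=.1)
for n in(11,13):
    print(robot.move_straight(bw(-.105,-.121,.040),vel=.03,contact_N=n)); st('push')
    robot.move_straight(bw(-.14,-.121,.040),vel=.2)
robot.move_straight(bw(-.2,-.121,.040),vel=.3)
robot.move_straight(bw(-.2,-.121,.2),vel=.3)
robot.goto([.42,.25,.25],down(B[2])); st()
f=robot.grab_frame('top');save('top7',f)
print('near laid',edge(f,'x',-.097,.055,.14,.038),'| near 2nd',edge(f,'x',-.095,-.08,.02,.038),'| wide end',edge(f,'x',-.115,-.145,-.1,.056))
k=cv2.resize(f['image'][140:225,195:450],None,fx=3.1,fy=3.1,interpolation=cv2.INTER_CUBIC)
j=cv2.resize(f['image'][150:220,285:400],None,fx=4.7,fy=4.7,interpolation=cv2.INTER_CUBIC)
C=np.zeros((k.shape[0]+j.shape[0],800,3),np.uint8);C[:k.shape[0],:k.shape[1]]=k[:,:800];C[k.shape[0]:,:j.shape[1]]=j
cv2.imwrite('pics/b7.png',C[:,:,::-1]);print(C.shape)
```

```text
True
push t36.4 board [-126.6 -120.7] z39.4 F [ 0.6  0.  -0.4] op-0.00
True
push t37.3 board [-126.7 -120.7] z39.3 F [-1.3 -0.2 -0.2] op0.00
 t40.4 board [-177.7  375.7] z249.8 F [-0.1 -0.6  0.2] op0.00
near laid at mid -96.3 slope 0.008 rms 0.55 | near 2nd at mid -95.2 slope -0.026 rms 0.99 | wide end at mid -121.6 slope -0.056 rms 0.89
(593, 800, 3)
```

View pics/b7.png

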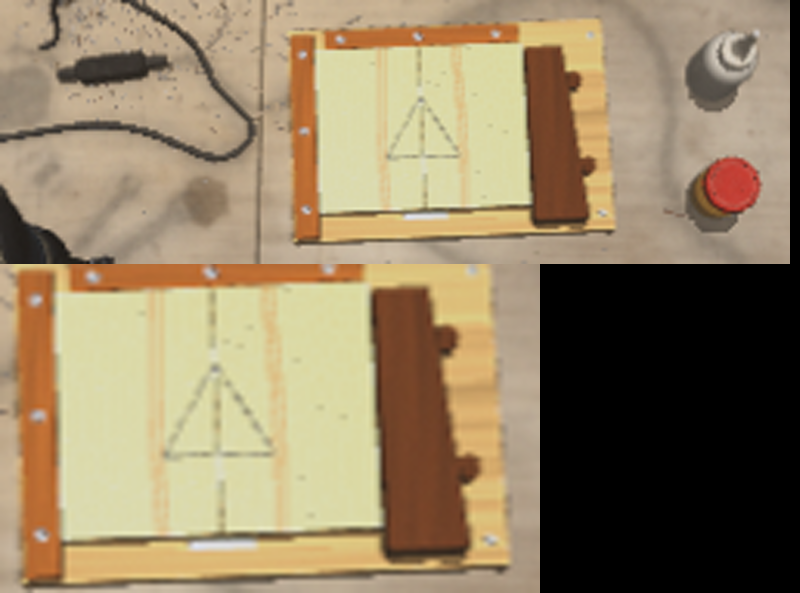

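The wedge did not move under 11 N or 13 N. The ends are level at the joint, and the glue bottle and jar are where they were.

```bash
python3 -c "
from plant import robot
print(robot.close_job())"
```

```text
the job is handed in; nothing more can be done
None
```

The job is handed in at about 40 s: the second half lies pencilled face up, joint closed and ends level, and the wedge is pushed tight with about 13 N. The first half had started about 4.5 mm short of the end stop, so I nudged it up to the stop to get the ends level.

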